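# Load the crucible and hold the furnace guard open

## Robot

A 6-joint arm with a two-finger parallel gripper is mounted at the origin on the work surface. World frame = base frame: x ahead of the robot, y to its left, z up, the work surface at z = 0. Lengths are in mm, angles in rad, forces in N, time in s.
With the tool pointing down it reaches from about 375 to 750 mm from the base axis. Payload 9 kg.
Tool frame: the origin (TCP) lies midway between the tips of the shut fingers; the grasp point (between the pads) lies 19 mm behind it; x points along the fingers, y is the direction in which the jaws open and shut, and the axes are right-handed (so a half turn about x gives the same grasp; the last joint's range is limited). The gripper opens to 85 mm and grips with 20 to 120 N. Pads are 22 mm wide; open, the fingers measure 114 mm over their backs; the gripper's body (76 mm by 85 mm) begins 54 mm behind the grasp point. The pads swing forward as they close: fully open they stand 13 mm farther back than shut.
Start: joints at [-1.506, 0.104, 0.097, 1.564, 0, 1.353], TCP at [167.436, -576.196, 231.331] pointing down, gripper open.
Joint ranges: [-2.99, 2.99], [-0.84, 1.86], [-1.1, 1.16], [-1.84, 2.11], [-1.51, 1.56], [-3.14, 3.14]. Speed limits (rad/s): [2.22, 2.22, 2.57, 3.14, 3.14, 3.14].

## Interface

Orientations are given as [roll, pitch, yaw] about the fixed x, y, z axes, in that order (R = Rz(yaw) Ry(pitch) Rx(roll)).
In Python, from bench import arm, optics, job gives the robot as it stands.
- The arm moves only by the tool jog_arm, never from a script. Its argument "series" is one flat list of numbers, 6 for each row, row after row: the shift along the tool's x, y, z scaled (see below), then the turn, a rotation vector about the tool's x, y, z scaled (see below). In form: [tx, ty, tz, ax, ay, az, tx, ty, tz, ax, ay, az, ...]. A call has 1 to 20 rows; each row is the pose to reach, as a shift and turn from the pose commanded when the call began, along the tool's axes at that moment; what a row does not reach only later rows make up. The controller multiplies each number of a shift by 0.12 m and each number of a turn by 60 degrees. A row lasts 1/12 s, in which the tool goes at most 41.7 mm and 7.16 degrees, less where a joint would pass 70% of its speed; a pose out of reach is approached as far as the arm can. A call with a number of a shift or a turn outside -1 to 1 is refused whole. A call with a gripper value outside its range is refused whole. "fingers" is the opening, from 0 (shut) to 1 (fully open), set as the call begins (left out, the last holds). The fingers move at their own pace and stop on an object; the grip force is fixed at half the most. Time passes only in rows, so rows that repeat a pose let the fingers close. It gives the time, the measured TCP pose, the force and the opening at its end, in the units of the state.
- arm.sense(): the state, without advancing time (a new reading comes with each control period).
- optics.read_camera(name): name is "side" or "top"; returns a dict with "img" (480x640x3 uint8, red, green, blue), "mtx" (3x3 intrinsics, pixels), "k1" (the pictures are not rectified: a ray, as slopes to the right and down, at radius r is drawn at 1 + k1 r^2 times it, then the intrinsics apply), "xyz" and "orientation" of the camera in the world. Camera axes: x right, y down, z forward; pixel columns grow to the right and rows downward; lengths in mm; the calibration is good to about 2 mm. A picture is of the moment at which its call begins. There is no depth.
- job.finish_job(): hands the job in, once; it reports no verdict.
The state is a dict: "time": time; "qpos": joint angles; "qvel": joint speeds; "joint_efforts": joint torques, N m; "ee_pos": TCP position; "tool_rot": TCP orientation; "ft_force": force on the tool from outside, world axes, zero at the start; "ft_torque": the same for the moment, N m; "gripper_width": finger opening in mm.
Only numpy, scipy, OpenCV 4.12 (cv2) and the standard library are available. Lean on these libraries where they do the work, as an engineer would, in place of code of your own. Each camera call takes 0.05 s, during which the arm holds its last target.

## Task

Load the crucible loader: stand the tall white crucible upright and centred on top of the loader's narrow pedestal and let go of it, then lift the hinged metal guard plate on the loader by its steel ball knob and hold it 45 degrees open (measured from shut), so that the furnace mouth is clear. The guard falls shut if it is let go, so finish with the gripper still holding it steady at that angle; leave the short crucibles and everything else on the bench where they are.

Things in the scene. Friction and masses are not known exactly. Their poses are not given: they have to be found in the camera images.
- crucible: the tall crucible: open white ceramic cup 45 mm tall, 29 mm across at the foot and 32 mm at the rim, wall 3.5 mm, about 45 g; stands upright on the 8 mm thick steel tray (250 x 90 mm) to the right of the loader, in a row with two short ones (26 mm tall), row places 80 mm apart and in any order. Origin: centre of its underside, z up along its axis
- loader: the crucible loader: low white housing 200 (deep) x 240 x 88 mm tall, front with blue panel towards the robot, possibly turned up to 15 degrees; on its left side a 20 mm high shelf carries the post of the pedestal's swing arm. Origin: centre of the housing's underside, x pointing to its rear, y to its left
- pedestal_top (a point): centre of the flat top of the pedestal, 110 mm above the bench: a steel disc 28 mm across and 6 mm thick on a 16 mm column, at the loader's left. It stands at the end of a stiff level swing arm (100 mm long, 50 to 62 mm above the bench, moves only if pushed with some 5 N) that may point anywhere within 32 degrees of straight forward; use it where it stands
- guard_knob (a point): centre of the steel ball knob of the guard, 28 mm in diameter, on a 10 mm thick stem 55 mm long that sticks out level from the guard's front edge towards the robot; 98 mm above the bench when shut, 50 mm in front of the housing with nothing below it. It can be pinched from above by its left and right sides and turns freely between the fingers as the guard rises
- guard_hinge (a point): point on the guard's hinge line, straight behind the knob: 230 mm from it horizontally when shut, on the far side of the loader, 98 mm above the bench. The hinge line is horizontal, square to the line from the knob to this point
- guard (a joint): opening angle of the guard in radians: 0 shut (lying level on the loader), growing as the knob rises and goes back on a 230 mm arc about the hinge; 0.785 is 45 degrees, stop at 1.3. The guard is a dark steel plate 160 x 145 mm, about 0.55 kg with its stem and knob; it falls shut from any angle (about 3 N at the knob lifts it)
- short_a: other crucible, white ceramic, only 26 mm tall (32 mm across); bystander on the tray. Origin: centre of underside
- short_b: second short crucible, the same as the other, 26 mm tall; bystander on the tray. Origin: centre of underside
- water_bottle: clear plastic water bottle, 60 mm across, 190 mm tall; bystander beyond the tray. Origin: centre of underside
- jar: brown glass jar with black cap, 60 mm across, 75 mm tall; bystander near the robot on its left. Origin: centre of underside
- brush: wooden cleaning brush, 160 mm long, lying in front of the robot between it and the loader; bystander
- mouse: round black computer mouse, 60 mm across, 35 mm tall; bystander to the right of the tray. Origin: centre of underside
- tweezers: steel tweezers 130 mm long, 10 mm thick, lying flat near the robot; bystander
- dish: glass dish, 80 mm across, 25 mm tall; bystander to the left of the pedestal. Origin: centre of underside

How it is judged (in metres and radians):
On the way, in this order (a step that is already met when the one before it is completed fails the run):
1. the tall crucible stands on the pedestal, let go (horizontal distance between crucible and pedestal_top below 0.009 m and z of crucible in the frame of pedestal_top between -0.003 and 0.004 m and angle between crucible's own z axis and vertical below 0.1 rad and contact force between the arm and crucible below 0.1 N), for 0.3 s.
2. the guard is held 45 degrees open by the fingers (value of joint guard between 0.68 and 0.89 rad and contact force between the fingers and guard above 0.5 N), for 0.2 s.
At the end, for the whole second after the job is handed in: the tall crucible rests upright (within 6 degrees) on the pedestal, centred within 9 mm and untouched by the arm, while the fingers hold the guard still at 45 degrees, give or take 6, with no other object propping it (all of step 1 and all of step 2 and linear speed of crucible below 0.02 m/s and velocity of joint guard between -0.1 and 0.1 rad/s and contact force between guard and crucible below 0.1 N and contact force between guard and short_a below 0.1 N and contact force between guard and short_b below 0.1 N and contact force between guard and water_bottle below 0.1 N and contact force between guard and jar below 0.1 N and contact force between guard and brush below 0.1 N and contact force between guard and mouse below 0.1 N and contact force between guard and tweezers below 0.1 N and contact force between guard and dish below 0.1 N); the arm keeps its last pose, push and grip.
It fails at once if the tall crucible is tipped over (angle between crucible's own z axis and vertical above 0.7 rad).
It fails at once if a bystander is shifted by more than 30 mm (distance of any of short_a, short_b, water_bottle, jar, brush, mouse, tweezers, dish from where it was at the start of the episode above 0.03 m).
It also fails if it takes over 54 s, if anything falls off the work surface, if the arm or the gripper's body presses on something with over 40 N, if the wrist force passes 120 N, or if a joint passes its speed limit or range.

## Working session

There is one attempt and no reset: what is moved stays moved. The work goes in short steps, Python scripts to look and compute and a tool call to move; the robot and the scene stay as the last step left them, time stands still between calls to the robot, and variables do not carry over. Pictures are saved under pics/ and viewed, and the job is handed in when it is done.

Besides the shell and the picture viewer there is one more tool, called after "Request:" as name(argument=value, ...) on one line, values as JSON. jog_arm: Moves the arm, as the interface text tells. Shifts and turns lie within -1 to 1; 1 stands for 0.12 m of shift or 60 degrees of turn. Its arguments: {"type":"object","properties":{"series":{"type":"array"},"fingers":{"type":"number"}},"required":["series"]}

```bash
mkdir -p pics; ls
python3 - <<'E'
from bench import arm,optics
import cv2
print(arm.sense())
for n in("side","top"):
    c=optics.read_camera(n)
    cv2.imwrite(f"pics/{n}0.png",c["img"][:,:,::-1])
    print({k:v for k,v in c.items() if k!="img"})
E
```

```text
pics
{'time': 0.0, 'qpos': array([-1.50565808e+00,  1.04678397e-01,  9.64232561e-02,  1.56393270e+00,
        9.73871996e-06,  1.35313339e+00]), 'qvel': array([ 0.00139141, -0.0006514 , -0.00069284,  0.00209372,  0.00145771,
       -0.00015803]), 'joint_efforts': array([-8.82274162e-04, -5.56933701e+01,  5.03647041e+01,  1.68963888e-02,
       -3.53536507e-04,  1.38140840e-05]), 'ee_pos': array([ 167.43721882, -575.7860304 ,  230.50926528]), 'tool_rot': array([-1.79545778,  1.56940478,  1.62893605]), 'ft_force': array([0.91212848, 0.67676702, 0.01953926]), 'ft_torque': array([-0.02193629, -0.00813425,  0.03189074]), 'gripper_width': 85.39572291378474}
{'mtx': array([[600.90347296,   0.        , 319.89250662],
       [  0.        , 600.90347296, 244.83244025],
       [  0.        ,   0.        ,   1.        ]]), 'k1': 0.05319805963188764, 'xyz': array([ 200.18139005, -948.34175127, 1310.79006816]), 'orientation': array([-2.43866159,  0.0026205 , -0.35651106])}
{'mtx': array([[571.16490624,   0.        , 312.12018123],
       [  0.        , 571.16490624, 230.93637705],
       [  0.        ,   0.        ,   1.        ]]), 'k1': -0.03164977284428735, 'xyz': array([ 435.56669087,   15.41178069, 1435.30101062]), 'orientation': array([-3.05164362, -0.00642345, -1.57105   ])}
```

View pics/side0.png

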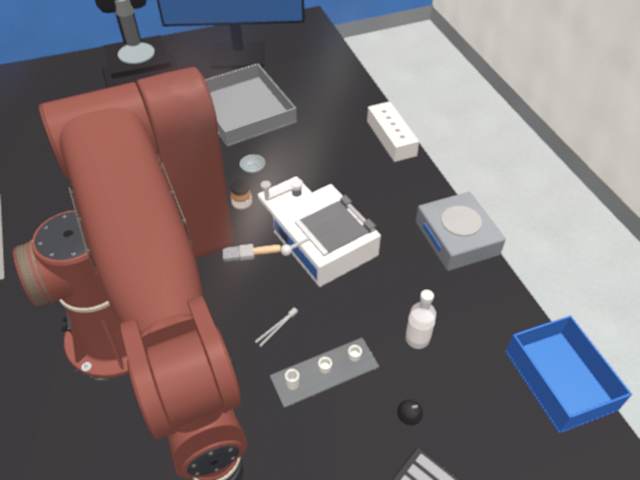

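View pics/top0.png

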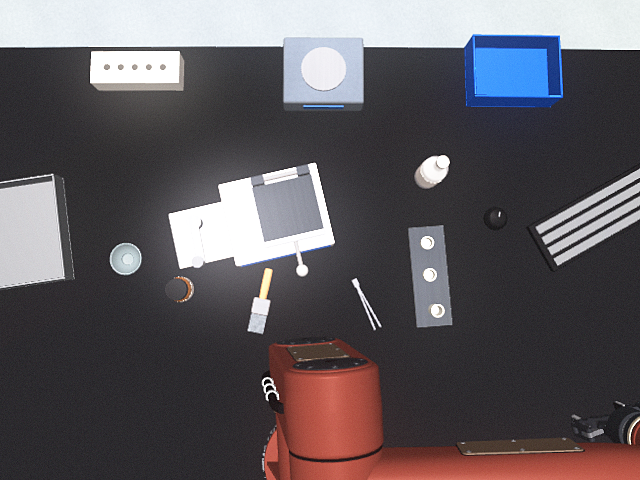

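The tall crucible is nearest the robot (side ~(292,379), top ~(437,311)). The knob is at top (302,270) and side (286,250). The pedestal is at top (197,262) and side (265,185). I'll zoom in next.

Run:
```python
import cv2,numpy as np
s=cv2.imread("pics/side0.png");t=cv2.imread("pics/top0.png")
def z(im,x,y,w,h,f):return cv2.resize(im[y:y+h,x:x+w],None,fx=f,fy=f,interpolation=cv2.INTER_CUBIC)
cv2.imwrite("pics/zs1.png",z(s,250,170,130,110,6))
cv2.imwrite("pics/zs2.png",z(s,265,335,120,75,6))
cv2.imwrite("pics/zt1.png",z(t,160,155,190,130,4))
cv2.imwrite("pics/zt2.png",z(t,400,215,70,120,5))
```

```text
(no output)
```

View pics/zs1.png

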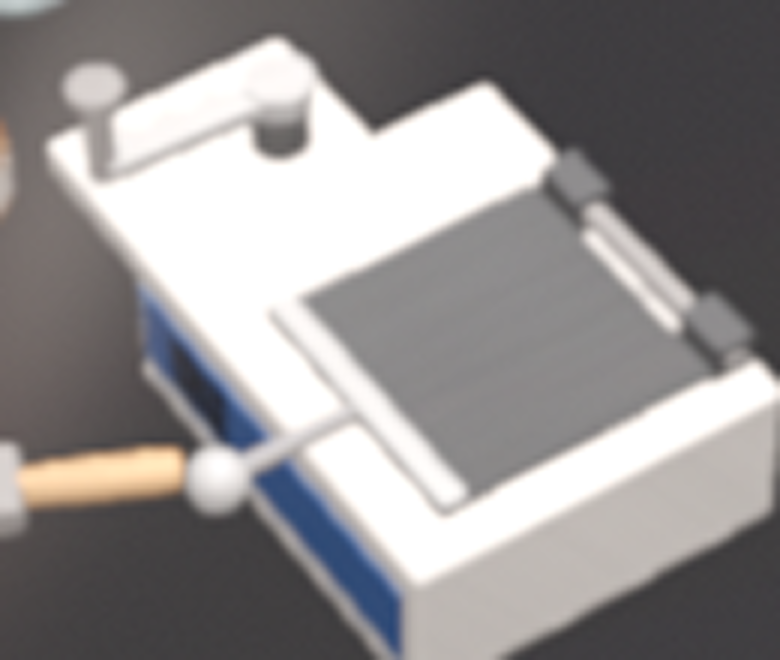

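View pics/zs2.png

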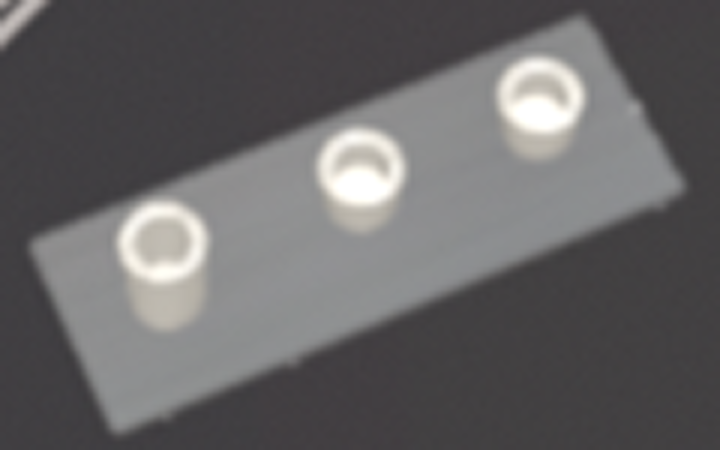

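View pics/zt1.png

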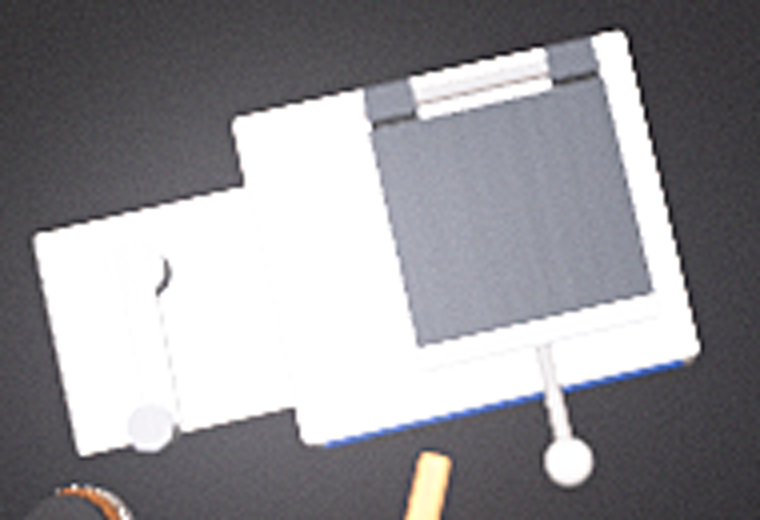

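View pics/zt2.png

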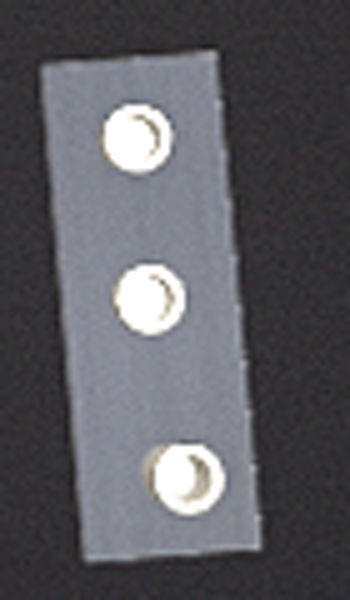

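```bash
cat > h.py <<'E'
import numpy as np,cv2
from scipy.spatial.transform import Rotation as R
from bench import arm,optics
def ray(c,px):
    K=c["mtx"];p=np.array([(px[0]-K[0,2])/K[0,0],(px[1]-K[1,2])/K[1,1]])
    d=p.copy()
    for _ in range(20): d=p/(1+c["k1"]*(d@d))
    v=R.from_euler("xyz",c["orientation"]).apply([d[0],d[1],1.])
    return c["xyz"],v/np.linalg.norm(v)
def plane(c,px,z):
    o,v=ray(c,px);return o+v*(z-o[2])/v[2]
def tri(*cp):
    A=0;b=0
    for c,p in cp:
        o,v=ray(c,p);M=np.eye(3)-np.outer(v,v);A=A+M;b=b+M@o
    x=np.linalg.solve(A,b)
    return x,[np.linalg.norm(np.cross(ray(c,p)[1],x-c["xyz"])) for c,p in cp]
def proj(c,P):
    v=R.from_euler("xyz",c["orientation"]).inv().apply(P-c["xyz"]);d=v[:2]/v[2]
    d=d*(1+c["k1"]*(d@d));return c["mtx"][:2,:2]@d+c["mtx"][:2,2]
E
python3 - <<'E'
from h import *
s=optics.read_camera("side");t=optics.read_camera("top")
np.set_printoptions(precision=1,suppress=True)
for n,a,b,z in [("ped",(265.4,184.25),(197.4,261.6),110),("knob",(285.75,249.75),(301.6,270.1),98),("cruc",(291.75,374.9),(436.8,310.4),53),
  ("shortmid",(324.8,363.0),(429.7,274.4),34),("shortfar",(354.8,350.8),(427.2,242.3),34)]:
    x,r=tri((s,a),(t,b));print(n,x,r,plane(s,a,z),plane(t,b,z))
# fine masks
g=cv2.cvtColor(t["img"],cv2.COLOR_RGB2GRAY)
def blob(img,box,th,lo=True):
    x,y,w,h=box;m=(img[y:y+h,x:x+w]>th).astype(np.uint8)
    n,l,st,ce=cv2.connectedComponentsWithStats(m)
    i=1+np.argmax(st[1:,4]);return ce[i]+[x,y],st[i]
print("knob top",blob(g,(293,262,18,16),150))
# direction: stem base and plate corners at z~98 in top
for p in [(542,348),(568,462),(372,122),(605,75),(418,345),(652,292)]:
    q=(160+(p[0]+.5)/4-.5,155+(p[1]+.5)/4-.5);print(p,plane(t,q,98))
for p in [(305,443),(693,358),(235,118),(623,33)]:
    q=(160+(p[0]+.5)/4-.5,155+(p[1]+.5)/4-.5);print("house",p,plane(t,q,88))
E
```

```text
ped [484.4 272.4 111.7] [np.float64(0.8475160349219434), np.float64(0.8475160349217574)] [485.6 273.9 110. ] [483.6 272.9 110. ]
knob [465.1  31.2  98.5] [np.float64(0.803180541804887), np.float64(0.8031805418049421)] [465.9  31.4  98. ] [464.3  31.4  98. ]
cruc [ 369.4 -294.3   51.8] [np.float64(1.2653670673117594), np.float64(1.2653670673117543)] [ 370.4 -295.2   53. ] [ 368.2 -293.7   53. ]
shortmid [ 456.  -282.6   33. ] [np.float64(1.0148727248226548), np.float64(1.0148727248226919)] [ 456.8 -283.3   34. ] [ 455.  -282.1   34. ]
shortfar [ 535.1 -277.7   34.2] [np.float64(1.265521874551186), np.float64(1.2655218745509635)] [ 536.4 -277.8   34. ] [ 533.9 -277.3   34. ]
knob top (array([301.4, 269. ]), array([  3,   0,  12,  14, 127], dtype=int32))
(542, 348) [531.   46.7  98. ]
(568, 462) [464.2  31.3  98. ]
(372, 122) [665.  147.6  98. ]
(605, 75) [693.3   9.7  98. ]
(418, 345) [532.7 119.4  98. ]
(652, 292) [564.  -17.9  98. ]
house (305, 443) [475.6 186.3  88. ]
house (693, 358) [525.8 -42.3  88. ]
house (235, 118) [669.2 230.4  88. ]
house (623, 33) [720.8  -1.1  88. ]
```

```bash
cat >> h.py <<'E'
YAW=np.deg2rad(12.3)
def Rgoal(yaw=YAW,flip=1):
    x=np.array([0,0,-1.]);y=flip*np.array([-np.sin(yaw),np.cos(yaw),0]);return R.from_matrix(np.c_[x,y,np.cross(x,y)])
def cmd(goal,Rg=None,st=None):
    st=st or arm.sense();R0=R.from_euler("xyz",st["tool_rot"])
    sh=R0.inv().apply(np.array(goal)-st["ee_pos"])/120
    rv=(R0.inv()*(Rg or R0)).as_rotvec()/np.deg2rad(60)
    return np.round(sh,4),np.round(rv,4)
E
python3 - <<'E'
from h import *
np.set_printoptions(precision=4,suppress=True)
st=arm.sense();print(R.from_euler("xyz",st["tool_rot"]).as_matrix(),st["time"])
for f in(1,-1): print(f,cmd([369.4,-294.4,150],Rgoal(flip=f)))
E
```

```text
[[-0.      0.2791 -0.9603]
 [ 0.0007 -0.9603 -0.2791]
 [-1.     -0.0007 -0.0002]] 0.2
1 (array([ 0.6753, -1.7832, -2.271 ]), array([-2.9349, -0.0011, -0.0002]))
-1 (array([ 0.6753, -1.7832, -2.271 ]), array([ 0.0651, -0.0001,  0.0007]))
```

Request:
jog_arm(series=[0,-0.2,-0.25,-0.33,0,0,0,-0.4,-0.5,-0.66,0,0,0,-0.6,-0.76,-1,0,0,0,-0.6,-0.76,-1,0,0,0,-0.6,-0.76,-1,0,0,0,-0.6,-0.76,-1,0,0,0,-0.6,-0.76,-1,0,0,0,-0.6,-0.76,-1,0,0,0,-0.6,-0.76,-1,0,0,0,-0.6,-0.76,-1,0,0,0,-0.6,-0.76,-1,0,0], fingers=1)

```text
time: 1.12
ee_pos: [234.9, -481.5, 231.2]
tool_rot: [-2.453, 1.571, 2.017]
ft_force: [-0.3, -0.4, 0.3]
gripper_width: 85.2
```

Run:
```python
from h import *
s=arm.sense();print(s["qpos"],s["time"],s["ee_pos"]);print(cmd([369.4,-294.4,150],Rgoal()))
```

```text
[-1.36121422e+00 -9.18238328e-02 -9.95997256e-02  1.56311750e+00
 -2.33983544e-05  4.52401163e-01] 1.1167 [ 234.91944222 -481.54508397  231.1978931 ]
(array([ 0.6767,  0.7129, -1.7832]), array([-1.9369e+00, -1.0000e-04, -0.0000e+00]))
```

Request:
jog_arm(series=[0,0.2,-0.3,-0.33,0,0,0,0.36,-0.6,-0.66,0,0,0,0.36,-0.9,-1,0,0,0,0.36,-0.9,-1,0,0,0,0.36,-0.9,-1,0,0,0,0.36,-0.9,-1,0,0,0,0.36,-0.9,-1,0,0,0,0.36,-0.9,-1,0,0,0,0.36,-0.9,-1,0,0,0,0.36,-0.9,-1,0,0,0,0.36,-0.9,-1,0,0])

```text
time: 2.03
ee_pos: [302.6, -387.0, 231.3]
tool_rot: [-0.964, 1.571, -1.732]
ft_force: [0.1, 0.5, -0.5]
gripper_width: 85.2
```

Run:
```python
from h import *
s=arm.sense();print(s["qpos"],s["time"],s["ee_pos"]);print(cmd([369.4,-294.4,150],Rgoal()))
```

```text
[-1.17414061e+00 -2.28539234e-01 -2.22818726e-01  1.57647615e+00
 -2.53860624e-05 -4.06262985e-01] 2.0333 [ 302.60642793 -387.0186992   231.2832332 ]
(array([ 0.6773,  0.9419, -0.1357]), array([-0.9383,  0.    ,  0.    ]))
```

Request:
jog_arm(series=[0,0.3,-0.05,-0.33,0,0,0.2,0.6,-0.136,-0.66,0,0,0.4,0.942,-0.136,-0.938,0,0,0.6,0.942,-0.136,-0.938,0,0,0.677,0.942,-0.136,-0.938,0,0,0.677,0.942,-0.136,-0.938,0,0,0.677,0.942,-0.136,-0.938,0,0,0.677,0.942,-0.136,-0.938,0,0,0.677,0.942,-0.136,-0.938,0,0,0.677,0.942,-0.136,-0.938,0,0,0.677,0.942,-0.136,-0.938,0,0,0.677,0.942,-0.136,-0.938,0,0])

```text
time: 3.03
ee_pos: [369.1, -294.2, 150.1]
tool_rot: [-1.146, 1.571, -0.932]
ft_force: [-0.3, 0.2, 0.1]
gripper_width: 85.2
```

```bash
python3 - <<'E'
from h import *
s=arm.sense();print(s["qpos"],s["time"],s["ee_pos"]);print(cmd([369.4,-294.4,17],Rgoal()))
for n in("side","top"):
    c=optics.read_camera(n);p=proj(c,np.array([369.4,-294.4,53]));print(p)
    x,y=[int(v)-60 for v in p]
    cv2.imwrite(f"pics/a_{n}.png",cv2.resize(c["img"][y:y+120,x:x+120,::-1],None,fx=4,fy=4,interpolation=cv2.INTER_CUBIC))
E
cd pics; python3 -c "
import cv2,numpy as np;cv2.imwrite('a.png',np.hstack([cv2.resize(cv2.imread('a_side.png'),(400,400)),cv2.resize(cv2.imread('a_top.png'),(400,400))]))"
```

```text
[-9.51135672e-01 -2.94720647e-01 -4.25652865e-01  1.43974104e+00
  2.38435965e-06 -1.16555097e+00] 3.0333 [ 369.08310094 -294.20264496  150.10435594]
(array([ 1.1092, -0.002 ,  0.0022]), array([-0.0002,  0.    ,  0.0001]))
[291.21700473 374.74076286]
[437.06992791 309.89222365]
```

View pics/a.png

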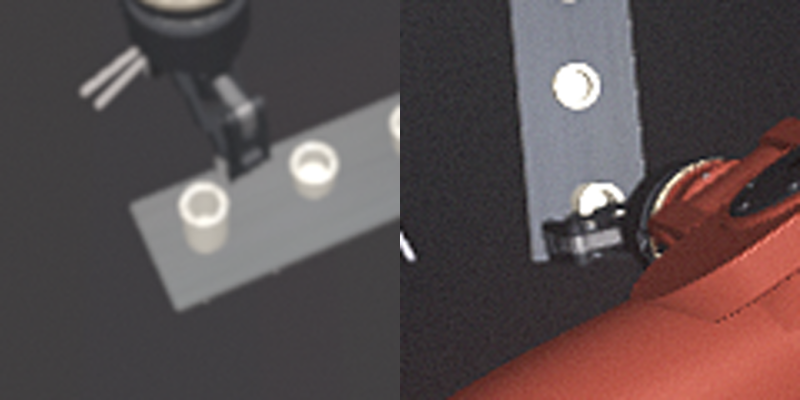

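Request:
jog_arm(series=[0.2,0,0,0,0,0,0.45,0,0,0,0,0,0.7,0,0,0,0,0,0.85,0,0,0,0,0,0.95,0,0,0,0,0,1,0,0,0,0,0,1,0,0,0,0,0,1,0,0,0,0,0])

```text
time: 3.8
ee_pos: [369.4, -294.7, 31.0]
tool_rot: [-1.232, 1.57, -1.015]
ft_force: [0.0, 0.2, 0.2]
gripper_width: 85.6
```

Run:
```python
from h import *
s=arm.sense();print(s["time"],s["ee_pos"],s["ft_force"]);print(cmd([369.4,-294.4,17],Rgoal()))
for n in("side",):
    c=optics.read_camera(n);p=proj(c,np.array([369.4,-294.4,53]));print(p)
    x,y=[int(v)-60 for v in p]
    cv2.imwrite(f"pics/b_{n}.png",cv2.resize(c["img"][y:y+120,x:x+120,::-1],None,fx=5,fy=5,interpolation=cv2.INTER_CUBIC))
```

```text
3.8 [ 369.44319562 -294.66576846   31.0146168 ] [0.04680908 0.20094904 0.2220988 ]
(array([1.168e-01, 2.400e-03, 1.000e-04]), array([0.0027, 0.0004, 0.001 ]))
[291.21700473 374.74076286]
```

View pics/b_side.png

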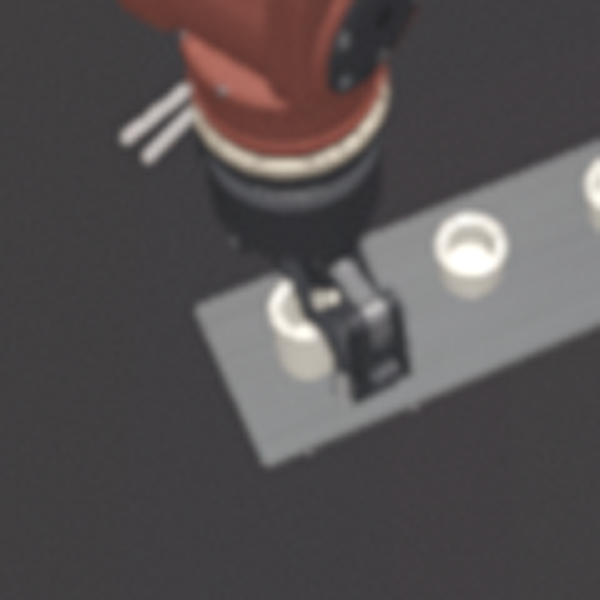

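Run:
```python
from h import *
c=optics.read_camera("side");o=np.array([231,314])
for d,z in((43,44),(57,44),(57,70)):
    print(d,z,(proj(c,np.array([369.4+.213*d,-294.7-.977*d,z]))-o)*5)
```

```text
43 44 [350.40449494 385.49505123]
57 44 [366.51948958 409.45602988]
57 70 [365.24000879 382.8530237 ]
```

Request:
jog_arm(series=[0.06,0,0,0,0,0,0.115,0,0,0,0,0,0.115,0,0,0,0,0,0.115,0,0,0,0,0])

```text
time: 4.23
ee_pos: [368.8, -293.8, 15.7]
tool_rot: [2.022, 1.57, 2.24]
ft_force: [-0.3, 0.0, 1.0]
gripper_width: 85.3
```

Request:
jog_arm(series=[0,0,0,0,0,0,0,0,0,0,0,0,0,0,0,0,0,0,0,0,0,0,0,0,0,0,0,0,0,0,0,0,0,0,0,0,0,0,0,0,0,0,0,0,0,0,0,0,0,0,0,0,0,0,0,0,0,0,0,0,0,0,0,0,0,0,0,0,0,0,0,0], fingers=0)

```text
time: 5.23
ee_pos: [369.2, -294.4, 16.5]
tool_rot: [-1.401, 1.57, -1.183]
ft_force: [0.2, -0.5, 4.2]
gripper_width: 29.9
```

Run:
```python
from h import *
s=arm.sense();print(s)
```

```text
{'time': 5.2333, 'qpos': array([-9.51031885e-01, -2.17312755e-01, -6.06805157e-01,  1.18062461e+00,
       -1.60270793e-04, -1.16890405e+00]), 'qvel': array([ 0.00153904,  0.00106978,  0.00260547, -0.00077643,  0.00049123,
       -0.0002685 ]), 'joint_efforts': array([ 4.03984375e-01, -3.48698688e+01,  4.53751230e+01,  7.68743735e-02,
        2.30677617e-01,  6.39847465e-03]), 'ee_pos': array([ 369.23357211, -294.41735831,   16.5360172 ]), 'tool_rot': array([-1.4005986 ,  1.57009837, -1.18272649]), 'ft_force': array([ 0.1679203 , -0.49989671,  4.18030755]), 'ft_torque': array([-0.04526592,  0.15663415,  0.00469571]), 'gripper_width': 29.880520304949084}
```

Request:
jog_arm(series=[-0.05,0,0,0,0,0,-0.12,0,0,0,0,0,-0.25,0,0,0,0,0,-0.4,0,0,0,0,0,-0.6,0,0,0,0,0,-0.8,0,0,0,0,0,-0.95,0,0,0,0,0,-1,0,0,0,0,0,-1,0,0,0,0,0,-1,0,0,0,0,0])

```text
time: 6.07
ee_pos: [369.0, -293.9, 135.7]
tool_rot: [1.998, 1.57, 2.216]
ft_force: [-0.2, -0.2, -0.5]
gripper_width: 29.8
```

Run:
```python
from h import *
s=arm.sense();print(s["time"],s["ee_pos"],s["ft_force"],s["gripper_width"])
np.set_printoptions(precision=3,suppress=True)
print(cmd([484.4,273,200],Rgoal()))
for n in("side",):
    c=optics.read_camera(n);p=proj(c,s["ee_pos"]);print(p)
    x,y=[int(v)-60 for v in p]
    cv2.imwrite(f"pics/c_{n}.png",cv2.resize(c["img"][y:y+120,x:x+120,::-1],None,fx=5,fy=5,interpolation=cv2.INTER_CUBIC))
```

```text
6.0667 [ 368.98736626 -293.94371065  135.68702122] [-0.204903   -0.18834891 -0.46092711] 29.809711552893656
(array([-0.535,  4.405,  1.96 ]), array([ 0.003, -0.   , -0.   ]))
[289.536 356.52 ]
```

View pics/c_side.png

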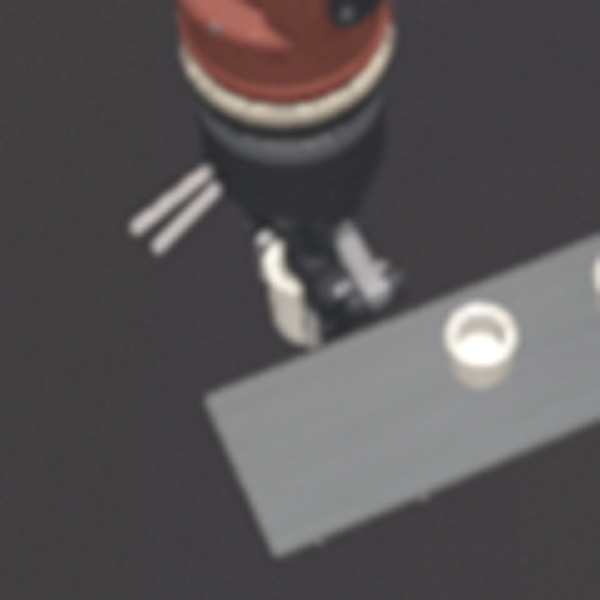

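Request:
jog_arm(series=[-0.1,0.05,0.02,0,0,0,-0.25,0.15,0.06,0,0,0,-0.4,0.3,0.13,0,0,0,-0.5,0.5,0.22,0,0,0,-0.535,0.7,0.31,0,0,0,-0.535,0.88,0.39,0,0,0])

```text
time: 6.62
ee_pos: [392.2, -179.5, 201.8]
tool_rot: [-0.752, 1.57, -0.535]
ft_force: [0.1, 0.1, -0.5]
gripper_width: 29.8
```

Request:
jog_arm(series=[0,0.22,0.098,0,0,0,0,0.44,0.195,0,0,0,0,0.66,0.29,0,0,0,0,0.88,0.39,0,0,0])

```text
time: 6.95
ee_pos: [414.3, -65.8, 200.3]
tool_rot: [2.431, 1.57, 2.648]
ft_force: [1.5, -0.0, -0.2]
gripper_width: 29.4
```

Request:
jog_arm(series=[0,0.22,0.098,0,0,0,0,0.44,0.195,0,0,0,0,0.66,0.29,0,0,0,0,0.88,0.39,0,0,0])

```text
time: 7.28
ee_pos: [437.1, 47.4, 200.3]
tool_rot: [2.782, 1.57, 3.0]
ft_force: [-0.1, 0.0, -0.5]
gripper_width: 29.6
```

Request:
jog_arm(series=[0,0.22,0.098,0,0,0,0,0.44,0.195,0,0,0,0,0.66,0.29,0,0,0,0,0.88,0.39,0,0,0])

```text
time: 7.62
ee_pos: [459.8, 160.6, 200.2]
tool_rot: [3.006, 1.57, -3.059]
ft_force: [1.0, -0.8, -0.1]
gripper_width: 29.6
```

Run:
```python
from h import *
s=arm.sense();print(s["time"],s["ee_pos"],s["ft_force"],s["gripper_width"],s["qpos"])
np.set_printoptions(precision=3,suppress=True)
print(cmd([484.4,273,160],Rgoal()))
```

```text
7.6167 [459.80797376 160.61691213 200.21814191] [ 1.00108475 -0.84694207 -0.07959991] 29.59034331614505 [ 6.67402673e-02 -2.45868396e-01 -2.94009981e-01  1.52378921e+00
 -1.84648575e-05 -1.51473351e-01]
(array([0.335, 0.87 , 0.403]), array([ 0.003, -0.001, -0.   ]))
```

Request:
jog_arm(series=[0,0.2,0.095,0,0,0,0,0.4,0.19,0,0,0,0,0.6,0.28,0,0,0,0.1,0.77,0.36,0,0,0,0.2,0.85,0.395,0,0,0,0.3,0.87,0.403,0,0,0,0.4,0.87,0.403,0,0,0,0.42,0.87,0.403,0,0,0,0.42,0.87,0.403,0,0,0,0.42,0.87,0.403,0,0,0])

```text
time: 8.45
ee_pos: [485.2, 270.2, 150.2]
tool_rot: [-2.115, 1.571, -1.898]
ft_force: [0.1, -0.5, -0.3]
gripper_width: 29.9
```

Run:
```python
from h import *
s=arm.sense();print(s["time"],s["ee_pos"],s["ft_force"],s["gripper_width"])
np.set_printoptions(precision=3,suppress=True)
print(cmd([484.4,273,119.5],Rgoal()))
for n in("side","top"):
    c=optics.read_camera(n);p=proj(c,s["ee_pos"]);
    x,y=[int(v)-40 for v in p];print(n,x,y)
    cv2.imwrite(f"pics/d_{n}.png",cv2.resize(c["img"][y:y+80,x:x+80,::-1],(400,400),interpolation=cv2.INTER_CUBIC))
    for q in ([484.4,273,110],s["ee_pos"]-[0,0,8.5],s["ee_pos"]+[0,0,36.5]): print((proj(c,np.array(q))-[x,y])*5)
cv2.imwrite("pics/d.png",np.hstack([cv2.imread("pics/d_side.png"),cv2.imread("pics/d_top.png")]))
```

```text
8.45 [485.17264442 270.18261319 150.21428166] [ 0.14941052 -0.46335024 -0.27829533] 29.903296278800777
(array([ 0.256,  0.024, -0.001]), array([ 0.002, -0.   ,  0.   ]))
side 224 134
[205.438 252.831]
[204.119 215.028]
[198.134 155.207]
top 155 220
[211.815 206.322]
[204.506 202.027]
[184.326 198.063]
```

View pics/d.png

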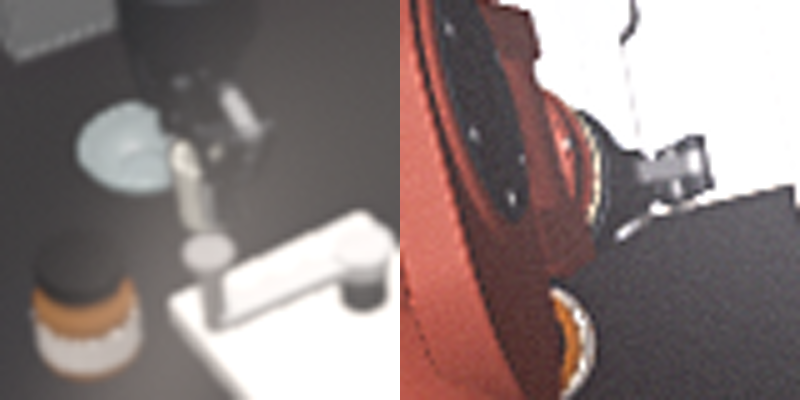

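Request:
jog_arm(series=[0.03,0.012,0,0,0,0,0.08,0.024,0,0,0,0,0.13,0.024,0,0,0,0,0.18,0.024,0,0,0,0,0.21,0.024,0,0,0,0,0.23,0.024,0,0,0,0,0.24,0.024,0,0,0,0,0.24,0.024,0,0,0,0,0.24,0.024,0,0,0,0])

```text
time: 9.3
ee_pos: [484.7, 273.9, 121.4]
tool_rot: [-0.513, 1.571, -0.295]
ft_force: [-0.1, -0.6, -1.3]
gripper_width: 30.0
```

Request:
jog_arm(series=[0.004,0,0,0,0,0,0.008,0,0,0,0,0,0.012,0,0,0,0,0,0.012,0,0,0,0,0])

```text
time: 9.63
ee_pos: [484.6, 273.9, 119.8]
tool_rot: [-1.436, 1.571, -1.219]
ft_force: [0.5, 0.0, 0.7]
gripper_width: 29.7
```

Run:
```python
from h import *
s=arm.sense();print(s["time"],s["ee_pos"],s["ft_force"],s["ft_torque"],s["gripper_width"])
np.set_printoptions(precision=3,suppress=True)
c=optics.read_camera("side");p=proj(c,s["ee_pos"])
x,y=[int(v)-40 for v in p]
cv2.imwrite(f"pics/e.png",cv2.resize(c["img"][y:y+80,x:x+80,::-1],(600,600),interpolation=cv2.INTER_CUBIC))
for q in ([484.4,273,110],[484.4,273,155]): print((proj(c,np.array(q))-[x,y])*7.5)
```

```text
9.6333 [484.60535631 273.91469907 119.75959959] [0.46415943 0.02878961 0.7394849 ] [0.02891123 0.06247346 0.03129735] 29.69155244742927
[308.157 326.746]
[299.369 239.582]
```

View pics/e.png

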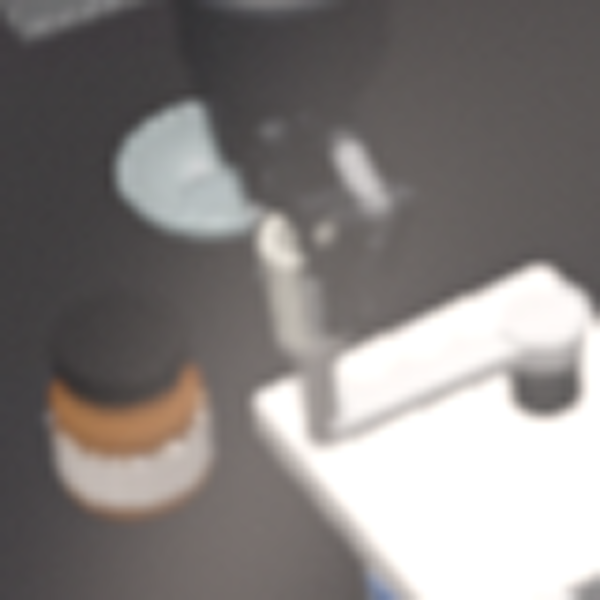

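Request:
jog_arm(series=[0.004,0,0,0,0,0,0.008,0,0,0,0,0,0.008,0,0,0,0,0])

```text
time: 9.93
ee_pos: [484.5, 273.9, 118.7]
tool_rot: [-2.585, 1.571, -2.367]
ft_force: [0.2, 0.4, -0.8]
gripper_width: 30.2
```

Request:
jog_arm(series=[0.004,0,0,0,0,0,0.008,0,0,0,0,0,0.008,0,0,0,0,0])

```text
time: 10.18
ee_pos: [484.8, 273.9, 118.5]
tool_rot: [-0.381, 1.57, -0.163]
ft_force: [-1.9, -2.3, 4.3]
gripper_width: 29.4
```

Request:
jog_arm(series=[-0.003,0,0,0,0,0,-0.003,0,0,0,0,0,-0.003,0,0,0,0,0,-0.003,0,0,0,0,0,-0.003,0,0,0,0,0,-0.003,0,0,0,0,0,-0.003,0,0,0,0,0,-0.003,0,0,0,0,0,-0.003,0,0,0,0,0,-0.003,0,0,0,0,0,-0.003,0,0,0,0,0,-0.003,0,0,0,0,0], fingers=1)

```text
time: 11.18
ee_pos: [484.6, 273.9, 118.2]
tool_rot: [-2.048, 1.571, -1.83]
ft_force: [-0.3, 0.2, -0.5]
gripper_width: 85.7
```

Run:
```python
from h import *
s=arm.sense();print(s["time"],s["ee_pos"],s["ft_force"],s["gripper_width"])
c=optics.read_camera("side");p=proj(c,s["ee_pos"])
x,y=[int(v)-40 for v in p]
cv2.imwrite(f"pics/f.png",cv2.resize(c["img"][y:y+80,x:x+80,::-1],(600,600),interpolation=cv2.INTER_CUBIC))
```

```text
11.1833 [484.5827137  273.91768712 118.20716879] [-0.30922515  0.20047666 -0.45410776] 85.65186892103458
```

View pics/f.png

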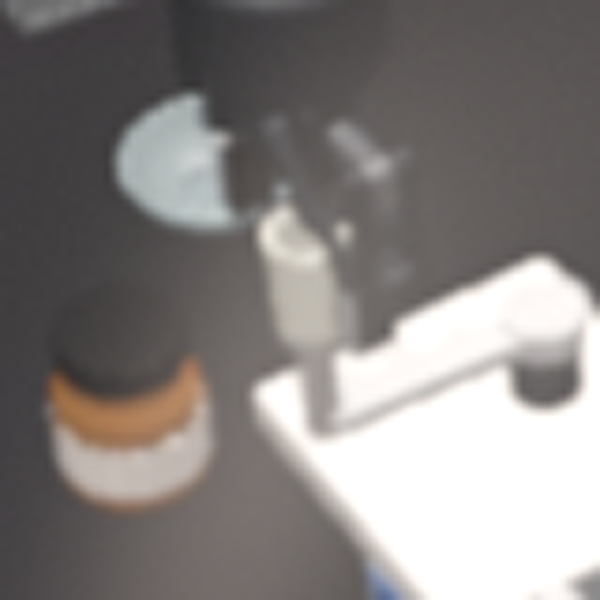

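Standing on the disc. Next I retreat straight up.

Request:
jog_arm(series=[-0.06,0,0,0,0,0,-0.15,0,0,0,0,0,-0.27,0,0,0,0,0,-0.42,0,0,0,0,0,-0.6,0,0,0,0,0,-0.8,0,0,0,0,0,-0.92,0,0,0,0,0,-0.92,0,0,0,0,0])

```text
time: 11.9
ee_pos: [486.2, 274.4, 233.7]
tool_rot: [0.045, 1.564, 0.263]
ft_force: [1.0, 0.4, 0.9]
gripper_width: 85.1
```

Run:
```python
from h import *
s=arm.sense();print(s["time"],s["ee_pos"],s["ft_force"],s["gripper_width"])
np.set_printoptions(precision=3,suppress=True)
print(cmd([465,31.3,220],Rgoal()))
```

```text
11.9 [486.19620522 274.39987938 233.73897095] [0.97858933 0.35298849 0.86196384] 85.10700989896173
(array([ 0.11 , -1.94 , -0.611]), array([ 0.003,  0.006, -0.   ]))
```

Request:
jog_arm(series=[0,-0.15,-0.05,0,0,0,0,-0.4,-0.125,0,0,0,0,-0.7,-0.22,0,0,0,0,-0.97,-0.305,0,0,0])

```text
time: 12.23
ee_pos: [473.5, 151.2, 228.6]
tool_rot: [-1.995, 1.57, -1.776]
ft_force: [1.0, -0.8, 1.0]
gripper_width: 85.4
```

Request:
jog_arm(series=[0,-0.3,-0.095,0,0,0,0,-0.6,-0.19,0,0,0,0,-0.85,-0.27,0,0,0,0,-0.95,-0.3,0,0,0,0,-0.97,-0.305,0,0,0,0,-0.97,-0.305,0,0,0,0,-0.97,-0.305,0,0,0])

```text
time: 12.82
ee_pos: [463.4, 31.4, 228.7]
tool_rot: [1.161, 1.571, 1.379]
ft_force: [-0.1, 0.0, -0.3]
gripper_width: 85.2
```

Run:
```python
from h import *
s=arm.sense();print(s["time"],s["ee_pos"],s["ft_force"],s["gripper_width"])
np.set_printoptions(precision=3,suppress=True)
print(cmd([465,31.3,81],Rgoal()))
P=np.array([484.4,273,155.])
for n in("side","top"):
    c=optics.read_camera(n);p=proj(c,P);x,y=[int(v)-40 for v in p];print(n,x,y,(p-[x,y])*5,(proj(c,P-[0,0,45])-[x,y])*5)
    cv2.imwrite(f"pics/g_{n}.png",cv2.resize(c["img"][y:y+80,x:x+80,::-1],(400,400),interpolation=cv2.INTER_CUBIC))
    cv2.imwrite(f"pics/gf_{n}.png",c["img"][:,:,::-1])
cv2.imwrite("pics/g.png",np.hstack([cv2.imread("pics/g_side.png"),cv2.imread("pics/g_top.png")]))
```

```text
12.8167 [463.44932166  31.42888553 228.706198  ] [-0.09372064  0.00205487 -0.33611358] 85.23105541041595
(array([ 1.231, -0.004,  0.012]), array([ 0.003,  0.   , -0.   ]))
side 223 132 [204.58  204.721] [210.438 262.831]
top 153 220 [202.386 202.606] [221.815 206.322]
```

View pics/g.png

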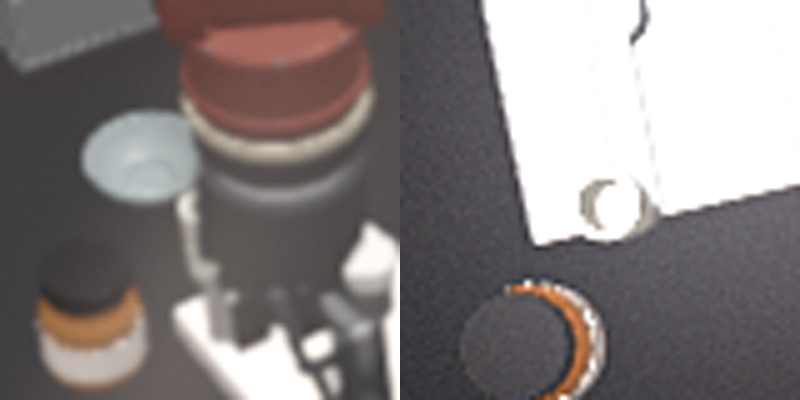

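View pics/gf_side.png

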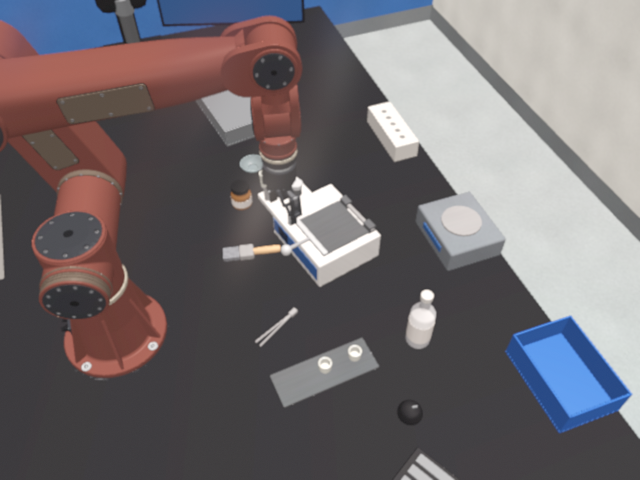

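Run:
```python
import cv2,numpy as np
t=cv2.imread("pics/gf_top.png");x,y=173,240
a=t[y:y+40,x:x+40].astype(float);a=np.clip((a-130)*2.04,0,255).astype(np.uint8)
cv2.imwrite("pics/g2.png",cv2.resize(a,(600,600),interpolation=cv2.INTER_CUBIC))
```

```text
(no output)
```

View pics/g2.png

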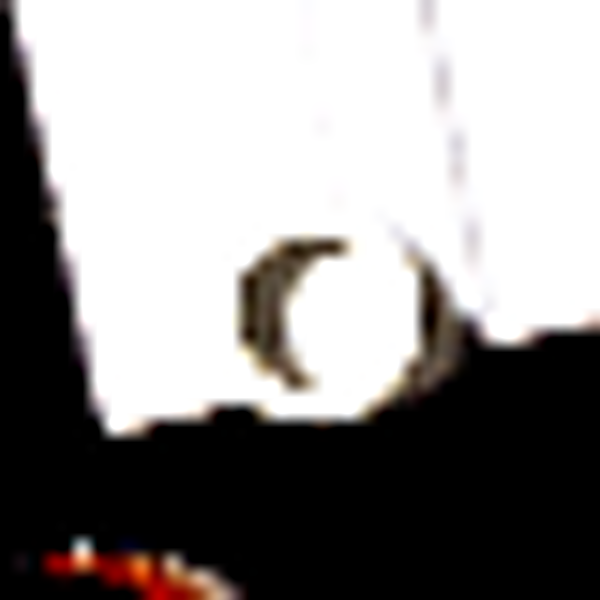

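Request:
jog_arm(series=[0.1,-0.002,0.012,0,0,0,0.3,-0.004,0.012,0,0,0,0.55,-0.004,0.012,0,0,0,0.8,-0.004,0.012,0,0,0,0.9,-0.004,0.012,0,0,0,0.9,-0.004,0.012,0,0,0,0.9,-0.004,0.012,0,0,0])

```text
time: 13.5
ee_pos: [464.7, 31.1, 120.7]
tool_rot: [2.819, 1.57, 3.038]
ft_force: [0.6, 0.0, -0.0]
gripper_width: 85.4
```

Run:
```python
from h import *
s=arm.sense();print(s["time"],s["ee_pos"],s["ft_force"],s["gripper_width"])
np.set_printoptions(precision=3,suppress=True)
print(cmd([465,31.3,78],Rgoal()))
P=np.array([465,31.3,98.])
for n in("side","top"):
    c=optics.read_camera(n);p=proj(c,P);x,y=[int(v)-40 for v in p];print(n,x,y,(p-[x,y])*5)
    cv2.imwrite(f"pics/g_{n}.png",cv2.resize(c["img"][y:y+80,x:x+80,::-1],(400,400),interpolation=cv2.INTER_CUBIC))
cv2.imwrite("pics/i.png",np.hstack([cv2.imread("pics/g_side.png"),cv2.imread("pics/g_top.png")]))
```

```text
13.5 [464.6897101   31.08440002 120.71801136] [ 0.57000672  0.00386165 -0.00129654] 85.3508724346002
(array([0.356, 0.001, 0.003]), array([ 0.004, -0.001, -0.   ]))
side 245 209 [202.089 204.359]
top 261 229 [203.207 203.987]
```

View pics/i.png

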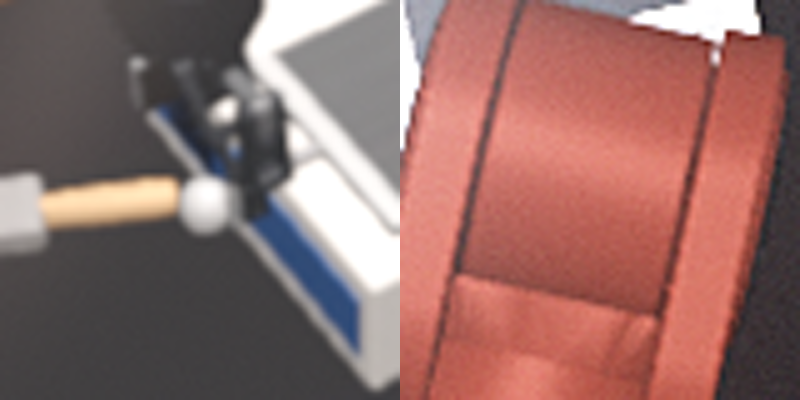

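Request:
jog_arm(series=[0.1,0,0.003,0,0,0,0.2,0,0.003,0,0,0,0.3,0,0.003,0,0,0,0.355,0,0.003,0,0,0,0.355,0,0.003,0,0,0,0.355,0,0.003,0,0,0])

```text
time: 14.1
ee_pos: [464.8, 30.8, 77.4]
tool_rot: [2.774, 1.569, 2.992]
ft_force: [-0.3, 0.1, 0.5]
gripper_width: 85.5
```

Request:
jog_arm(series=[0,0,0,0,0,0,0,0,0,0,0,0,0,0,0,0,0,0,0,0,0,0,0,0,0,0,0,0,0,0,0,0,0,0,0,0,0,0,0,0,0,0,0,0,0,0,0,0,0,0,0,0,0,0,0,0,0,0,0,0,0,0,0,0,0,0,0,0,0,0,0,0], fingers=0)

```text
time: 15.1
ee_pos: [465.5, 30.9, 78.6]
tool_rot: [0.212, 1.57, 0.431]
ft_force: [-2.1, 2.0, 5.5]
gripper_width: 25.3
```

Run:
```python
from h import *
s=arm.sense();print(s["time"],s["ee_pos"],s["ft_force"],s["gripper_width"],s["qpos"])
np.set_printoptions(precision=3,suppress=True)
e=s["ee_pos"];u=np.array([np.cos(YAW),np.sin(YAW),0])
for a in range(5,46,5):
    t=np.deg2rad(a);print(a,cmd(e+230*(1-np.cos(t))*u+[0,0,230*np.sin(t)])[0])
P=np.array([465,31.3,98.])
for n in("side",):
    c=optics.read_camera(n);p=proj(c,P);x,y=[int(v)-40 for v in p]
    cv2.imwrite(f"pics/j.png",cv2.resize(c["img"][y:y+80,x:x+80,::-1],(500,500),interpolation=cv2.INTER_CUBIC))
```

```text
15.1 [465.48979533  30.92619832  78.62536366] [-2.06853446  1.99228225  5.51421965] 25.3280493479965 [-2.15418487e-01 -2.87266843e-01 -5.49865056e-01  1.30770492e+00
  3.71778432e-04 -4.33475974e-01]
5 [-0.167 -0.     0.007]
10 [-0.333 -0.     0.029]
15 [-0.496 -0.     0.066]
20 [-0.655 -0.     0.116]
25 [-0.81  -0.001  0.18 ]
30 [-0.958 -0.001  0.257]
35 [-1.099 -0.001  0.347]
40 [-1.232 -0.001  0.449]
45 [-1.355 -0.002  0.562]
```

View pics/j.png

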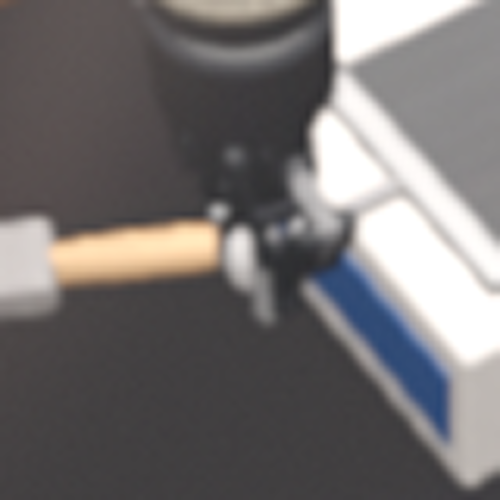

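Run:
```python
from h import *
s=arm.sense();e=s["ee_pos"];u=np.array([np.cos(YAW),np.sin(YAW),0]);v=np.array([-np.sin(YAW),np.cos(YAW),0])
for n,s6 in(("side",6.25),):
    c=optics.read_camera(n);P=np.array([465,31.3,98.]);p=proj(c,P);o=np.array([int(q)-40 for q in p])
    im=cv2.resize(c["img"][o[1]:o[1]+80,o[0]:o[0]+80,::-1],(640,640),interpolation=cv2.INTER_CUBIC)
    im=np.clip(im.astype(float)*1.6,0,255).astype(np.uint8)
    for k,(h,w) in enumerate([(h,w) for h in(0,19,38) for w in(-11,11)]):
        q=(proj(c,e+u*w-v*13+[0,0,h])-o)*8;print(h,w,q)
        cv2.circle(im,tuple(int(a) for a in q),3,(0,255,0) if w<0 else (0,0,255),-1)
    cv2.imwrite("pics/k.png",im)
```

```text
0 -11 [319.15366881 404.52617166]
0 11 [376.48324191 376.41722491]
19 -11 [316.41620268 367.94925326]
19 11 [374.28501253 339.76286735]
38 -11 [313.62590497 330.69097888]
38 11 [372.04455455 302.42862577]
```

View pics/k.png

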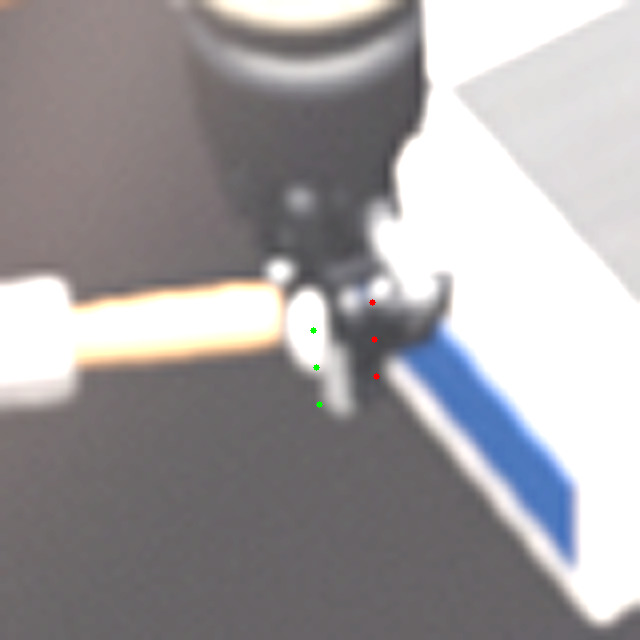

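Request:
jog_arm(series=[-0.03,0,0,0,0,0,-0.067,0,0.001,0,0,0,-0.117,0,0.004,0,0,0,-0.167,0,0.007,0,0,0,-0.2,0,0.01,0,0,0,-0.2,0,0.01,0,0,0,-0.2,0,0.01,0,0,0])

```text
time: 15.78
ee_pos: [466.6, 31.2, 102.1]
tool_rot: [0.659, 1.57, 0.877]
ft_force: [4.3, 4.0, -4.6]
gripper_width: 25.6
```

Run:
```python
from h import *
s=arm.sense();e=s["ee_pos"];print(s["time"],e,s["ft_force"],s["gripper_width"])
c=optics.read_camera("side")
im=c["img"][160:300,230:400,::-1];im=cv2.resize(im,None,fx=4.5,fy=4.2,interpolation=cv2.INTER_CUBIC)
cv2.imwrite("pics/l.png",im)
```

```text
15.7833 [466.59476832  31.16298351 102.13057536] [ 4.33939839  3.9567763  -4.60064904] 25.559832716414018
```

View pics/l.png

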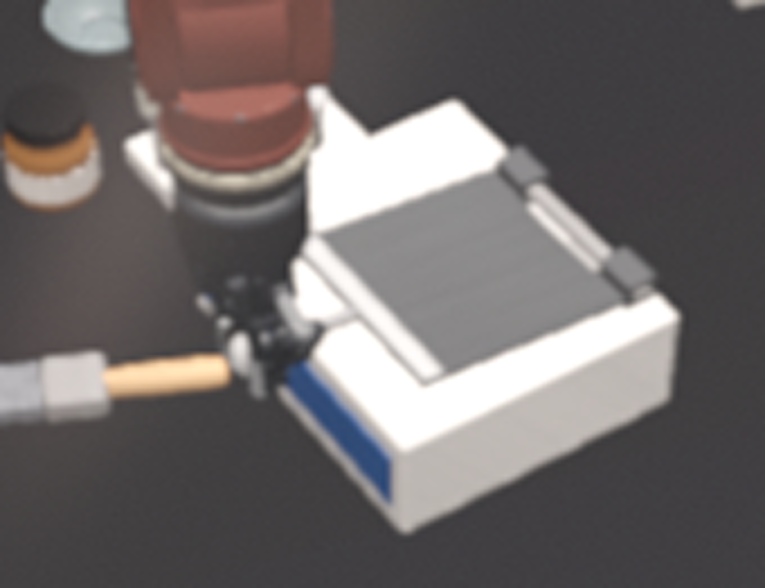

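Request:
jog_arm(series=[-0.03,0,0.004,0,0,0,-0.067,0,0.009,0,0,0,-0.133,0,0.019,0,0,0,-0.198,0,0.032,0,0,0,-0.264,0,0.047,0,0,0,-0.328,0,0.064,0,0,0,-0.392,0,0.084,0,0,0,-0.455,0,0.106,0,0,0,-0.518,0,0.13,0,0,0,-0.58,0,0.156,0,0,0,-0.61,0,0.17,0,0,0,-0.64,0,0.184,0,0,0,-0.64,0,0.184,0,0,0,-0.64,0,0.184,0,0,0])

```text
time: 17.0
ee_pos: [488.5, 36.2, 179.3]
tool_rot: [0.763, 1.57, 0.981]
ft_force: [2.5, 6.9, -5.3]
gripper_width: 25.1
```

Run:
```python
from h import *
s=arm.sense();e=s["ee_pos"];print(s["time"],e,s["ft_force"],s["gripper_width"])
c=optics.read_camera("side")
im=c["img"][140:300,220:400,::-1];im=cv2.resize(im,None,fx=4,fy=3.7,interpolation=cv2.INTER_CUBIC)
cv2.imwrite("pics/m.png",im)
```

```text
17.0 [488.49827433  36.24851086 179.30168147] [ 2.53294123  6.93671533 -5.25830704] 25.056737968482455
```

View pics/m.png

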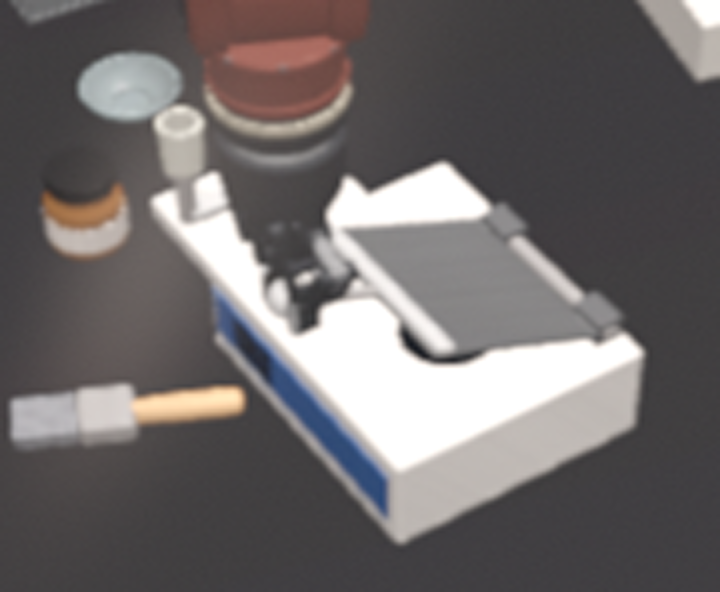

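Request:
jog_arm(series=[-0.03,0.004,0.015,0,0,0,-0.06,0.008,0.03,0,0,0,-0.118,0.012,0.063,0,0,0,-0.176,0.015,0.097,0,0,0,-0.232,0.015,0.134,0,0,0,-0.287,0.015,0.172,0,0,0,-0.34,0.015,0.212,0,0,0,-0.392,0.015,0.254,0,0,0,-0.442,0.015,0.298,0,0,0,-0.479,0.015,0.332,0,0,0,-0.5,0.015,0.352,0,0,0,-0.515,0.015,0.367,0,0,0,-0.515,0.015,0.367,0,0,0,-0.515,0.015,0.367,0,0,0,-0.515,0.015,0.367,0,0,0,-0.515,0.015,0.367,0,0,0])

```text
time: 18.38
ee_pos: [530.7, 46.3, 240.7]
tool_rot: [-1.924, 1.569, -1.706]
ft_force: [1.2, -5.2, -5.2]
gripper_width: 25.0
```

Run:
```python
from h import *
s=arm.sense();e=s["ee_pos"];print(s["time"],e,s["ft_force"],s["gripper_width"],s["qvel"])
print(np.rad2deg(np.arcsin((e[2]-78.6)/230)))
c=optics.read_camera("side");cv2.imwrite("pics/n_full.png",c["img"][:,:,::-1])
im=c["img"][120:290,220:400,::-1];im=cv2.resize(im,None,fx=4,fy=3.5,interpolation=cv2.INTER_CUBIC)
cv2.imwrite("pics/n.png",im)
```

```text
18.3833 [530.65203192  46.29762441 240.74945329] [ 1.1945056  -5.16619655 -5.15856554] 25.014764292322333 [-0.00062005  0.0008313  -0.00189656 -0.00124311 -0.00032805  0.00041892]
44.82935201795292
```

View pics/n.png

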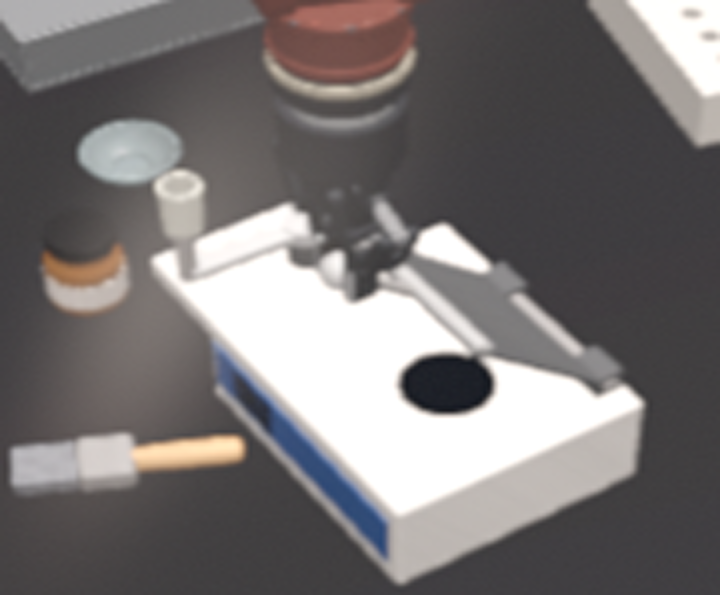

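Request:
jog_arm(series=[0,-0.006,0,0,0,0,0,-0.006,0,0,0,0,0,-0.006,0,0,0,0,0,-0.006,0,0,0,0,0,-0.006,0,0,0,0,0,-0.006,0,0,0,0])

```text
time: 18.93
ee_pos: [530.7, 46.3, 240.7]
tool_rot: [-2.304, 1.57, -2.086]
ft_force: [-0.1, -3.7, -2.7]
gripper_width: 24.8
```

Run:
```python
from h import *
s=arm.sense();e=s["ee_pos"];print(s["time"],e,s["ft_force"],s["gripper_width"],np.rad2deg(np.arcsin((e[2]-78.6)/230)))
c=optics.read_camera("side");t=optics.read_camera("top")
u=np.array([np.cos(YAW),np.sin(YAW),0]);k=np.array([465,31.3,98])
for a in (35,40,45,50):
    r=np.deg2rad(a);print(a,[(proj(c,k+230*(1-np.cos(r))*u*1+[0,0,230*np.sin(r)])-[220,120])*[4,3.5]])
print("rim exp",(proj(c,np.array([484.4,273,155]))-[220,120])*[4,3.5])
im=c["img"][120:290,220:400,::-1];cv2.imwrite("pics/o.png",cv2.resize(im,None,fx=4,fy=3.5,interpolation=cv2.INTER_CUBIC))
cv2.imwrite("pics/o_top.png",t["img"][:,:,::-1])
```

```text
18.9333 [530.66619424  46.30683913 240.74276891] [-0.09852757 -3.65650091 -2.74462697] 24.83033836128495 44.827004154684076
35 [array([309.50675667, 311.09951456])]
40 [array([325.59736835, 288.67721277])]
45 [array([343.75256408, 266.4090829 ])]
50 [array([363.81208184, 244.52777152])]
rim exp [175.66372595 185.30481758]
```

View pics/o.png

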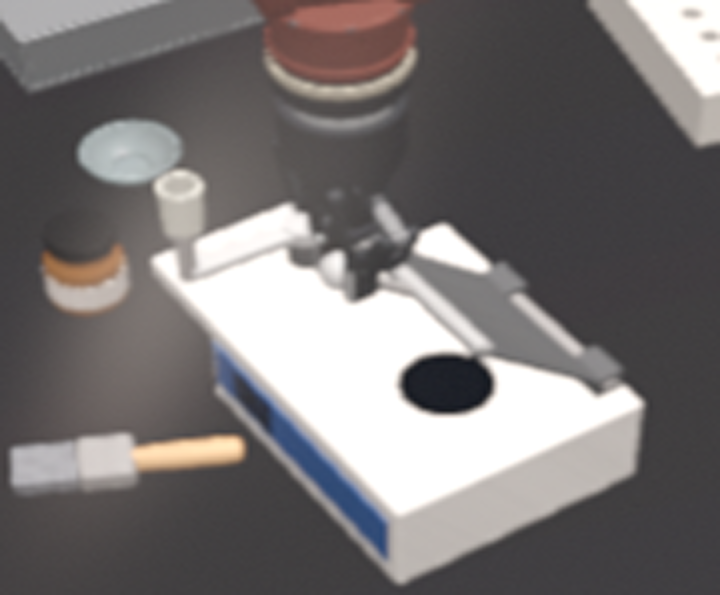

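View pics/o_top.png

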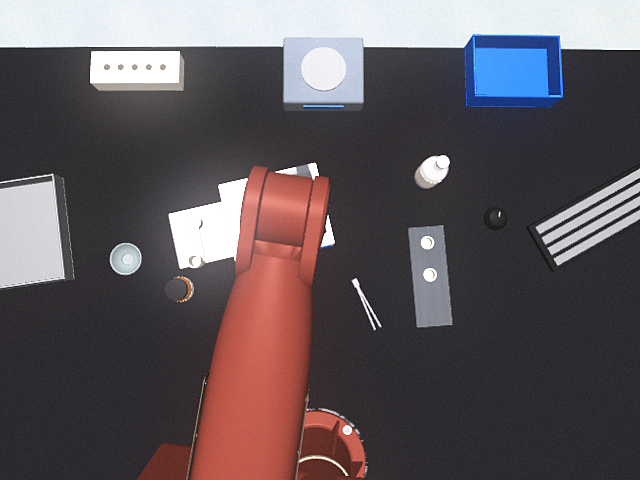

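Run:
```python
from bench import arm,job
s=arm.sense();print(s["time"],s["ee_pos"],s["gripper_width"])
print(job.finish_job())
s=arm.sense();print(s["time"],s["ee_pos"],s["gripper_width"],s["ft_force"])
```

```text
19.0333 [530.6870293   46.28241331 240.76345126] 25.310704503338705
the job is handed in; nothing more can be done
None
the job is handed in; nothing more can be done
```

The tall crucible is standing on the pedestal, let go. The gripper is holding the guard open by its knob at about 44.8°, worked out from how far the tool rose. I handed the job in at 19.0 s; it reports no verdict.

- **Crucible:** the top view taken after release put the rim centre within about 1 px (roughly 2 mm) of the pedestal axis. In the last side view it was still upright and in place.
- **Guard:** the knob's position in the side image agrees with roughly 45°. The tool was steady over the last 0.6 s.
- **Bystanders:** all of them looked unmoved in the last pictures. The brush was hidden in the final top view but clear in the side view.
- **One reading that disagreed:** the finger opening on the 28 mm knob read about 25 mm. One view suggested the fingers sat about 2.5 mm further back than intended. There was no clear sign of slipping during the lift: the reading stayed between 24.8 and 25.6 mm, and was 25.3 mm at hand-in.
- **Side load:** a sideways force of about 4–5 N stayed on the tool at the end.

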